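# Find the high spot of a flanged wheel with a plunger indicator

## Robot

A 6-joint arm with a two-finger parallel gripper is mounted at the origin on a cart in front of the work surface, level with it; the furniture and walls round the work are solid. World frame = base frame: x ahead of the robot, y to its left, z up, the work surface at z = 0. Lengths are in mm, angles in rad, forces in N, time in s.
With the tool pointing down it reaches from about 300 to 875 mm from the base axis. Payload 4.2 kg.
Tool frame: the origin (TCP) lies on the front face of the gripper's body, between the roots of the fingers; the fingertips stand 73 mm ahead of it and the grasp point (between the pads) lies 54 mm ahead of it; z points along the fingers, y is the direction in which the jaws open and shut (so a half turn about z gives the same grasp; the last joint's range is limited). The gripper opens to 85 mm and grips with 20 to 120 N. Pads are 22 mm wide; open, the fingers measure 114 mm over their backs; the gripper's body (76 mm by 85 mm) begins 54 mm behind the grasp point. The pads swing forward as they close: fully open they stand 13 mm farther back than shut.
Start: joints at [-1.334, 0.32, 1.565, -0, 1.257, -0.02], TCP at [146.043, -556.152, 303.938] pointing down, gripper open.
Joint ranges: [-3.11, 3.11], [-0.84, 2.01], [0.21, 2.61], [-1.34, 4.49], [0.05, 2.63], [-2.56, 2.56]. Speed limits (rad/s): [2.57, 2.57, 3.14, 3.14, 3.14, 3.14].

## Interface

Orientations are given as a 3x3 rotation matrix whose columns are the frame's x, y, z axes.
In Python, from station import readout, camera, camera_params, manip, search_frame, trace gives the robot as it stands.
- The arm moves only by the shell command python3 -m jog 'ROWS' [OPENING] [FORCE]. ROWS is JSON, a list of rows, each an object of numbers: "dx", "dy", "dz": the shift along the tool's x, y, z in cm; "rx", "ry", "rz": the turn, a rotation vector about the tool's x, y, z in degrees. In form: [{"dx": .., "dy": .., "dz": .., "rx": .., "ry": .., "rz": ..}, ...]. A call has 1 to 12 rows; each row shifts and turns the pose as measured when the row begins, along the tool's axes as they then stand; what a row does not reach is not made up. A row lasts 1/10 s, in which the tool goes at most 50 mm and 8.59 degrees, less where a joint would pass 70% of its speed; a pose out of reach is approached as far as the arm can. A call is refused whole if a number of a shift passes 5 or a number of a turn 8.59, either way. A call with a gripper value outside its range is refused whole. OPENING is the closure, from -1 (fully open) to 1 (shut), so that 0 is half open, set as the call begins (- or left out, the last holds). The fingers move at their own pace and stop on an object; FORCE is the grip in N (left out, the last holds). Time passes only in rows, so rows that do not move let the fingers close. It gives the time, the measured TCP pose, the force and the opening at its end, in the units of the state.
- readout.sense(): the state, without advancing time (a new reading comes with each control period).
- camera(name): name is "side" or "top"; returns the picture (400x640x3 uint8, red, green, blue); there is no depth.
- camera_params(name): a dict with "camera_matrix" (3x3 intrinsics, pixels), "k1" (the pictures are not rectified: a ray, as slopes to the right and down, at radius r is drawn at 1 + k1 r^2 times it, then the intrinsics apply), "extrinsics" (4x4, takes a point from world to camera coordinates). Camera axes: x right, y up, looking along -z (the intrinsics and any distortion apply to the point x, -y, -z); pixel columns grow to the right and rows downward; lengths in mm; the calibration is good to about 2 mm. A picture is of the moment at which its call begins. camera_params takes no time and is no camera call.
- manip.finish_job(): hands the job in, once; it reports no verdict.
Trained networks look in the newest picture that a camera, given by its name, has taken for a name from the list of things; names that differ only in an ending like _2 or _b are one class to them, and where a whole thing is asked for, a point or a joint stands for the part that bears it (a point fixed in the world has none). Each returns a list of dicts, best first, with "score" (0 to 1); they miss things now and then, are a little off and sometimes report something else, mostly with a low value. They report only what shows in the picture. A call takes as long as a camera call.
- search_frame(label, camera): "extent" ([centre column, centre row, width, height] in pixels, round what is visible of it).
- trace(label, camera): "region" (400x640 bool, what is visible of it) and "extent" ([centre column, centre row, width, height] in pixels, round what is visible of it).
The state is a dict: "time_s": time; "qpos": joint angles; "qvel": joint speeds; "tau": joint torques, N m; "tool_pos": TCP position; "ee_rot": TCP orientation; "wrist_force": force on the tool from outside, world axes, zero at the start; "wrist_torque": the same for the moment, N m; "gripper_width": finger opening in mm.
Only numpy, scipy, OpenCV 4.12 (cv2) and the standard library are available. Lean on these libraries where they do the work, as an engineer would, in place of code of your own. Each camera call takes 0.05 s, during which the arm holds its last target. There are 200 camera calls.

## Task

Slide the dial indicator up to the wheel until its plunger is pressed in about half of its travel, never hard against its stop. With the plunger riding on the rim the whole time, crank the wheel through at least one full turn to find where the dial reads highest, then bring that high spot of the rim back to the plunger and let go, leaving the plunger pressing on it. Leave the things lying behind the stand alone.

Things in the scene. Friction and masses are not known exactly. Their poses are not given: they have to be found in the camera images.
- stand: fixed run-out stand: dark steel plate 130 (x) x 320 (y) mm, 12 mm thick, on the desk; origin at the centre of its underside, z up, y along the plate from the wheel towards the indicator. It carries the wheel at its -y end and the indicator on a slide at its +y end.
- wheel_axis (a point): point on the upright axis of the wheel, fixed to the stand with the stand's axes, 90 mm along -y from the plate's centre, 55 mm above the desk, at the height of the plunger. The plunger's line runs along y through this point.
- wheel_top (a point): middle of the wheel's upper flange, 72 mm above the desk; an 8 mm high nut stands there. Two aluminium flanges, 136 mm across, hide between them a round steel rim of radius 60 mm that sits 3.5 mm off the axis: 56.5 mm from it at the low spot, 63.5 mm at the high spot opposite. Where the high spot lies is unknown, different each time and not marked; this point's axes do not show it.
- wheel (a joint): angle of the wheel, rad, growing counter-clockwise seen from above; two full turns are free either way from 0. At 0 the crank knob lies from the axis towards the stand's -x (the robot's side, roughly); it starts within 0.4 of that. Light friction (about 2 N at the knob): the wheel stays where it is left.
- crank_grip (a point): point on the axis of the wheel's upright round black crank knob where to grip it, 105 mm above the desk. The knob is 18 mm in diameter, reaches from 76 to 128 mm above the desk, stands 42 mm from the wheel's axis and spins freely on its pin, so a gripper holding it can keep its orientation while the wheel goes round. The point's orientation means nothing.
- carriage (a joint): position of the indicator's slide, m, from 0 (farthest from the wheel) to 0.056, growing towards the wheel (the stand's -y); starts at 0 to 0.012. At 0 the tip of the free plunger is 90 mm from the wheel's axis. Friction about 7 N; it stays where it is left.
- carriage_post (a point): where to grip the black upright square post on the indicator's slide, 98 mm above the desk. The post is 16 x 16 mm, its top 119 mm above the desk, and it stands 60 mm behind (the stand's +y) the middle of the dial. Its axes are those of the stand.
- dial_centre (a point): middle of the indicator's round white dial face, which lies flat on the slide, 66 mm above the desk; the case is 50 mm across.
- dial_pointer (a joint): angle of the dial's black pointer, rad: 0 with the plunger free (it then points away from the wheel, at the first long mark), growing clockwise seen from above by 0.28 for each mm the plunger is pressed in. Marks are 1 mm apart, long ones at 0, 10 and 20 mm; full travel is 20 mm. It reads more where the rim is higher. The spring pushes with 2.5 N at 0, 3.5 N at the stop.
- plunger_tip (a point): outer end of the indicator's slim steel plunger (ball tip 6 mm across), which points at the wheel's axis along the stand's -y, 55 mm above the desk, and goes in between the two flanges.
- tape_roll: black roll of tape, 55 x 53 x 19 mm, bystander behind the stand; origin at its underside.
- wood_cap: round turned wooden cap, 37 mm across, 16 mm high, bystander behind the stand; origin at its underside.
- blue_cap: small round ribbed plastic stopper, 27 mm across, 12 mm high, bystander behind the stand; origin at its underside.

How it is judged (in metres and radians):
On the way, in this order (a step that is already met when the one before it is completed fails the run):
1. the indicator has been slid up so that its plunger is pressed in about half of its travel (6 to 14 mm of 20) (value of joint dial_pointer between 1.68 and 3.92 rad), for 0.2 s.
2. the wheel has been cranked one full turn, either way, with the plunger on the rim (value of joint dial_pointer above 0.056 rad and (value of joint wheel above 5.8 rad or value of joint wheel below -5.8 rad)), for 0.05 s.
At the end, for the whole second after the job is handed in: The wheel and slide are at rest with the rim's high spot within about 20 degrees of the plunger (tip over 62.7 mm from the axis; pressing, it sinks in a little and stands at 62.9 mm on the high spot), the plunger still pressed in by the rim by at least 0.5 mm (y of plunger_tip in the frame of wheel_axis above 0.0627 m and value of joint dial_pointer above 0.14 rad and velocity of joint wheel between -0.05 and 0.05 rad/s and velocity of joint carriage between -0.003 and 0.003 m/s); the robot touches nothing.
It fails at once if the plunger is driven against its stop (pressed in more than 19.5 mm of 20) (value of joint dial_pointer above 5.46 rad).
It fails at once if the wheel is turned well away from its start with the plunger off the rim (value of joint dial_pointer below 0.056 rad and (value of joint wheel above 0.8 rad or value of joint wheel below -0.8 rad)).
It fails at once if a bystander is disturbed (moved more than 20 mm) (distance of any of tape_roll, wood_cap, blue_cap from where it was at the start of the episode above 0.02 m).
It also fails if it takes over 64 s, if anything falls off the work surface, if the arm or the gripper's body presses on something with over 40 N, if the wrist force passes 120 N, or if a joint passes its speed limit or range.

## Working session

There is one attempt and no reset: what is moved stays moved. The work goes in short steps, Python scripts to look and compute and a shell command to move; the robot and the scene stay as the last step left them, time stands still between calls to the robot, and variables do not carry over. Pictures are saved under pics/ and viewed, about 8 in all and at most 12, crops included, and the job is handed in when it is done.

```bash
mkdir -p pics; ls; cat > h.py <<'E'
import numpy as np, cv2
from station import readout, camera, camera_params, manip, search_frame, trace
def shot(name,fn=None):
    im=camera(name)
    if fn: cv2.imwrite('pics/'+fn,im[:,:,::-1])
    return im
def proj(name,P):
    c=camera_params(name);E=np.array(c['extrinsics']);K=np.array(c['camera_matrix'])
    p=np.atleast_2d(P)@E[:3,:3].T+E[:3,3]
    s=np.c_[p[:,0],-p[:,1]]/(-p[:,2:3]); s=s*(1+c['k1']*(s**2).sum(1,keepdims=True))
    return s@K[:2,:2].T+K[:2,2]
def ray(name,uv):
    c=camera_params(name);E=np.array(c['extrinsics']);K=np.array(c['camera_matrix'])
    d=np.linalg.solve(K,[uv[0],uv[1],1])[:2]; s=d.copy()
    for _ in range(30): s=d/(1+c['k1']*(s@s))
    v=E[:3,:3].T@np.array([s[0],-s[1],-1]); o=-E[:3,:3].T@E[:3,3]
    return o,v/np.linalg.norm(v)
def atz(name,uv,z):
    o,v=ray(name,uv); return o+v*(z-o[2])/v[2]
def tri(uvs):
    A=np.zeros((3,3));b=np.zeros(3);R=[]
    for n,uv in uvs:
        o,v=ray(n,uv);M=np.eye(3)-np.outer(v,v);A+=M;b+=M@o;R.append((o,v))
    p=np.linalg.solve(A,b); return p,[np.linalg.norm((np.eye(3)-np.outer(v,v))@(p-o)) for o,v in R]
E
python3 - <<'E'
from h import *
np.set_printoptions(precision=2,suppress=True)
for n in('side','top'):
    shot(n,n+'0.png'); print(n,camera_params(n))
    for l in('stand','wheel','wheel_top','crank_grip','carriage_post','dial_centre','plunger_tip','dial_pointer','tape_roll','wood_cap','blue_cap'):
        print(l,[(round(d['score'],2),np.round(d['extent'],1)) for d in search_frame(l,n)[:2]])
print(readout.sense())
E
```

```text
pics
side {'camera_matrix': array([[492.93,   0.  , 317.39],
       [  0.  , 492.93, 189.56],
       [  0.  ,   0.  ,   1.  ]]), 'k1': -0.04208190823216321, 'extrinsics': array([[   0.99,   -0.1 ,   -0.01, -486.1 ],
       [   0.07,    0.6 ,    0.8 , -282.2 ],
       [  -0.08,   -0.79,    0.6 , -674.25],
       [   0.  ,    0.  ,    0.  ,    1.  ]])}
stand [(0.81, array([309.2, 223. ,  97. , 158.7]))]
wheel [(0.63, array([313.2, 245.5,  80.3,  72.4])), (0.6, array([308.6, 220.4,  95.7, 158.4]))]
wheel_top [(0.64, array([314.6, 246.9,  79.1,  69.1]))]
crank_grip [(0.76, array([290.1, 231.2,  17.2,  28.9]))]
carriage_post []
dial_centre [(0.81, array([298.8, 175.6,  26.4,  59.9]))]
plunger_tip [(0.58, array([308.6, 223.8,  97.1, 154.2]))]
dial_pointer []
tape_roll [(0.83, array([359.5, 211.1,  26.7,  22.1])), (0.46, array([296.6, 175.2,  29.2,  66.7]))]
wood_cap [(0.54, array([291.3, 230.9,  13.6,  28.5])), (0.52, array([359.9, 243.7,  19.4,  18.8]))]
blue_cap [(0.58, array([349.6, 196.9,  13. ,   9.7]))]
top {'camera_matrix': array([[427.9 ,   0.  , 321.27],
       [  0.  , 427.9 , 20
[... 519 characters left out ...]
, 222.9,  64.6,  25.7]))]
dial_centre [(0.84, array([273.9, 224.3,  53. ,  24. ]))]
plunger_tip []
dial_pointer [(0.53, array([338.2, 180.8,  16. ,  13.3]))]
tape_roll []
wood_cap [(0.69, array([338.6, 177.8,  17.3,  13.5]))]
blue_cap []
{'time_s': 1.2, 'qpos': array([-1.33,  0.32,  1.56,  0.  ,  1.26, -0.02]), 'qvel': array([ 0.,  0.,  0.,  0., -0.,  0.]), 'tau': array([ -0.  , -41.54, -23.44,   0.  ,   0.  ,   0.  ]), 'tool_pos': array([ 146.06, -556.15,  303.92]), 'ee_rot': array([[ 0.97,  0.25,  0.  ],
       [ 0.25, -0.97, -0.  ],
       [ 0.  ,  0.  , -1.  ]]), 'wrist_force': array([ 0.41,  0.23, -0.46]), 'wrist_torque': array([ 0.01,  0.05, -0.04]), 'gripper_width': 85.47744088543315}
```

```bash
python3 - <<'E'
import cv2,numpy as np
a=cv2.imread('pics/side0.png')[130:310,220:400]; b=cv2.imread('pics/top0.png')[160:270,220:420]
a=cv2.resize(a,None,fx=3.3,fy=3.3,interpolation=2)
cv2.imwrite('pics/v1.png',a); cv2.imwrite('pics/v2.png',cv2.resize(b,None,fx=4,fy=4,interpolation=2))
E
```

```text
(no output)
```

View pics/v1.png

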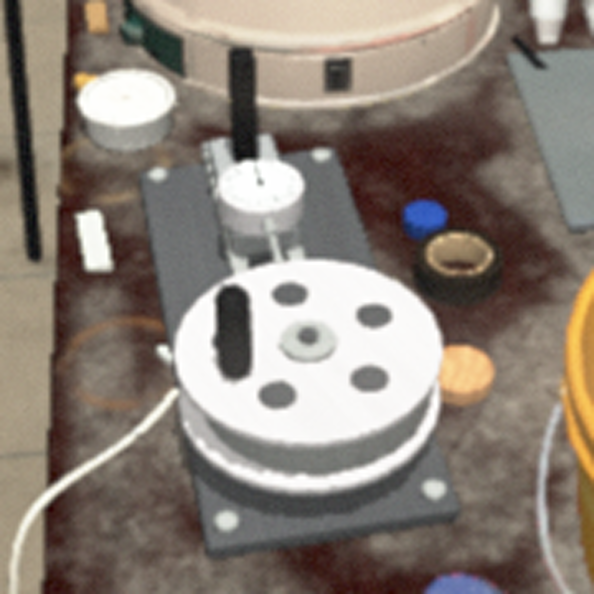

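View pics/v2.png

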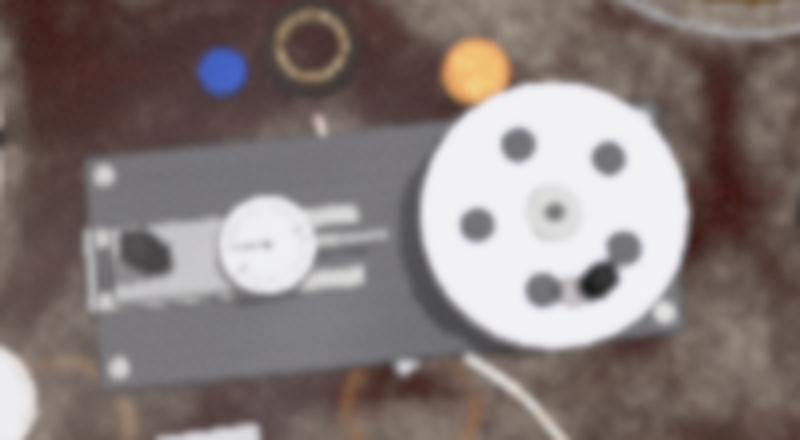

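```bash
python3 - <<'E'
from h import *
np.set_printoptions(precision=1,suppress=True)
S=lambda x,y:('side',(220+x/3.3-.35,130+y/3.3-.35)); T=lambda x,y:('top',(220+x/4-.4,160+y/4-.4))
pts=dict(nut=(S(308,337),T(554,211)),dial=(S(261,186),T(267,245)),b1=(S(157,174),T(118,368)),b2=(S(321,155),T(103,175)),b3=(S(227,520),T(665,313)),knobtop=(S(234,292),T(602,272)),posttop=(S(241,50),T(137,243)))
for k,v in pts.items(): print(k,*tri(v))
for z in(72,80): print('nut',z,atz(*S(308,337),z),atz(*T(554,211),z))
print('dial66',atz(*S(261,186),66),atz(*T(267,245),66))
for c in('side','top'):
  E=np.array(camera_params(c)['extrinsics']); print(c,-E[:3,:3].T@E[:3,3])
print('bolts',[atz(*p,14) for p in (T(118,368),T(103,175),T(665,313),S(157,174),S(321,155),S(227,520),S(433,488))])
print('corners z12',[atz(*p,12) for p in (T(86,158),T(104,388),T(683,328),S(141,175),S(208,545),S(455,510))])
print('knob top128',atz(*S(234,289),128),'top base76',atz(*S(237,368),76))
print('top knob 128',atz(*T(605,268),128),'b', atz(*T(590,290),76))
print('tip55',atz(*T(385,235),55))
E
```

```text
nut [502.5 195.5  75.1] [np.float64(0.010668833907012915), np.float64(0.01066883390699398)]
dial [488.7 343.2  61.8] [np.float64(0.6376940170496329), np.float64(0.6376940170495419)]
b1 [427.4 428.1  13.5] [np.float64(0.22560032168770658), np.float64(0.2256003216876266)]
b2 [533.5 438.2  12.5] [np.float64(0.513794291666083), np.float64(0.513794291666126)]
b3 [454.4 131.8  14.9] [np.float64(0.6629810154711763), np.float64(0.6629810154711964)]
knobtop [466.1 177.1 124.2] [np.float64(0.38780839459706967), np.float64(0.3878083945971186)]
posttop [483.4 401.1 119.4] [np.float64(0.07406960023630037), np.float64(0.07406960023635066)]
nut 72 [502.8 198.9  72. ] [502.8 195.3  72. ]
nut 80 [502.  190.1  80. ] [501.8 195.9  80. ]
dial66 [489.  337.7  66. ] [487.6 342.8  66. ]
side [ 448.9 -415.5  629.6]
top [392.2 265.1 941.5]
bolts [array([427.1, 428. ,  14. ]), array([532.8, 437.9,  14. ]), array([453.8, 131.7,  14. ]), array([427.6, 427.5,  14. ]), array([533.9, 436.3,  14. ]), array([455.1, 132.7,  14. ]), array([560.2, 142.4,  14. ])]
corners z12 [array([542.7, 447.9,  12. ]), array([416.5, 435.9,  12. ]), array([445.7, 121.8,  12. ]), array([417.3, 430.3,  12. ]), array([444.9, 119.3,  12. ]), array([569.2, 128.4,  12. ])]
knob top128 [465.7 174.8 128. ] top base76 [465.2 175.7  76. ]
top knob 128 [468.1 176.1 128. ] b [461.8 178.3  76. ]
tip55 [493.4 282.2  55. ]
```

View pics/side0.png

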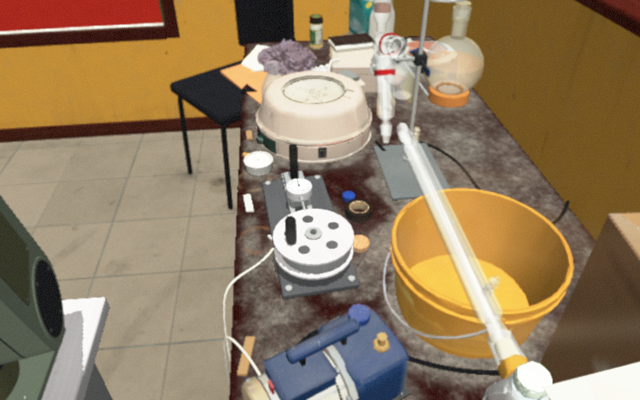

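```bash
cat >> h.py <<'E'
YAW=np.arctan2(27,295.2); WX=np.array([502.0,195.3]); SX=np.array([np.cos(YAW),np.sin(YAW)]); SY=np.array([-SX[1],SX[0]])
def plan(way,n,rz,pos=None,a=None):
    "rows through waypoints (x,y,z), n rows, turning rz deg (about tool z) per row"
    s=readout.sense(); p=np.array(s['tool_pos'] if pos is None else pos); R=s['ee_rot']; a=np.arctan2(R[1,0],R[0,0]) if a is None else a
    W=np.vstack([p,way]); L=np.r_[0,np.cumsum(np.linalg.norm(np.diff(W,axis=0),axis=1))]
    for i in range(1,n+1):
        t=np.array([np.interp(L[-1]*i/n,L,W[:,k]) for k in range(3)]); d=(t-p)/10
        tx=np.array([np.cos(a),np.sin(a)]); ty=np.array([tx[1],-tx[0]])
        print('{"dx":%.1f,"dy":%.1f,"dz":%.1f,"rz":%g}'%(d[:2]@tx,d[:2]@ty,-d[2],rz),end=','); p=t; a-=np.radians(rz)
    print()
def st():
    s=readout.sense();R=s['ee_rot'];d=s['tool_pos'][:2]-WX
    print('t',round(s['time_s'],2),'pos',np.round(s['tool_pos'],1),'stand xy',np.round([d@SX,d@SY],1),'xang',round(np.degrees(np.arctan2(R[1,0],R[0,0])),1),'z',np.round(R[:,2],3),'F',np.round(s['wrist_force'],1),'w',round(s['gripper_width'],1))
E
python3 - <<'E'
from h import *
print(WX+205*SY)
plan([(420,-200,300),(500,100,300),(483,402,290)],23,-3.5)
E
```

```text
[483.32793843 399.44787316]
{"dx":3.7,"dy":-2.8,"dz":0.0,"rz":-3.5},{"dx":3.8,"dy":-2.6,"dz":0.0,"rz":-3.5},{"dx":4.0,"dy":-2.4,"dz":0.0,"rz":-3.5},{"dx":4.1,"dy":-2.1,"dz":0.0,"rz":-3.5},{"dx":4.2,"dy":-1.9,"dz":0.0,"rz":-3.5},{"dx":4.3,"dy":-1.6,"dz":0.0,"rz":-3.5},{"dx":4.4,"dy":-1.3,"dz":0.0,"rz":-3.5},{"dx":4.5,"dy":-1.1,"dz":0.0,"rz":-3.5},{"dx":4.6,"dy":-0.8,"dz":0.0,"rz":-3.5},{"dx":4.4,"dy":-1.0,"dz":0.0,"rz":-3.5},{"dx":4.2,"dy":-2.0,"dz":-0.0,"rz":-3.5},{"dx":4.3,"dy":-1.7,"dz":-0.0,"rz":-3.5},{"dx":4.4,"dy":-1.5,"dz":-0.0,"rz":-3.5},{"dx":4.5,"dy":-1.2,"dz":-0.0,"rz":-3.5},{"dx":4.5,"dy":-0.9,"dz":-0.0,"rz":-3.5},{"dx":4.6,"dy":-0.6,"dz":-0.0,"rz":-3.5},{"dx":4.4,"dy":-1.1,"dz":0.1,"rz":-3.5},{"dx":4.4,"dy":-1.5,"dz":0.2,"rz":-3.5},{"dx":4.4,"dy":-1.2,"dz":0.2,"rz":-3.5},{"dx":4.5,"dy":-1.0,"dz":0.2,"rz":-3.5},{"dx":4.6,"dy":-0.7,"dz":0.2,"rz":-3.5},{"dx":4.6,"dy":-0.4,"dz":0.2,"rz":-3.5},{"dx":4.6,"dy":-0.1,"dz":0.2,"rz":-3.5},
```

View pics/top0.png

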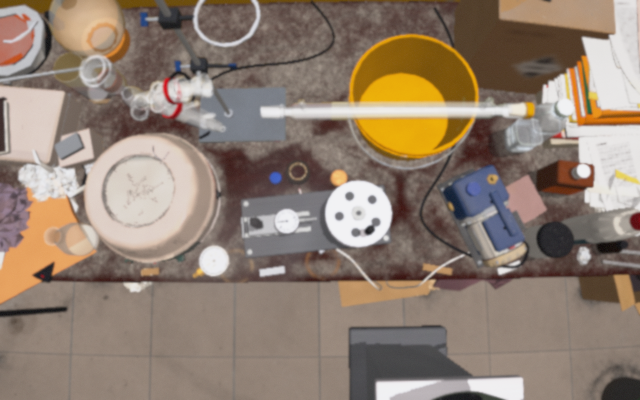

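```bash
python3 - <<'E'
from h import *
np.set_printoptions(precision=0,suppress=True)
print('base',proj('side',[[0,0,0],[0,0,300],[146,-556,300]]),proj('top',[[0,0,0],[0,0,300],[400,100,400]]))
for uv in((360,315),(290,360),(255,130),(320,158),(405,130),(500,365),(388,230)): print(uv,atz('side',uv,0),atz('side',uv,150))
E
```

```text
base [[  -28.   390.]
 [ -150.   231.]
 [ 3007. -3286.]] [[452. 452.]
 [511. 535.]
 [455. 259.]]
(360, 315) [565.  75.   0.] [537. -42. 150.]
(290, 360) [449.   5.   0.] [449. -95. 150.]
(255, 130) [402. 673.   0.] [413. 414. 150.]
(320, 158) [550. 528.   0.] [526. 303. 150.]
(405, 130) [776. 630.   0.] [698. 381. 150.]
(500, 365) [750. -38.   0.] [ 678. -128.  150.]
(388, 230) [652. 267.   0.] [604. 105. 150.]
```

```bash
python3 - <<'E'
from h import *
np.set_printoptions(precision=0,suppress=True)
for n,a,b in(('tubeL',(402,128),(263,112)),('tubeR',(505,365),(530,109)),('pumpball',(360,315),(458,173)),('pump',(381,341),(491,180)),('dish rim',(312,75),(142,135)),('dish front',(344,152),(214,215)),('dishtop',(312,88),(140,190))):
    print(n,*tri([('side',a),('top',b)]))
E
```

```text
tubeL [691. 381. 154.] [np.float64(1.0129153559483897), np.float64(1.0129153559486042)]
tubeR [ 683. -136.  164.] [np.float64(5.629179181414846), np.float64(5.62917918141471)]
pumpball [560.  -5. 106.] [np.float64(15.061618848404828), np.float64(15.061618848404661)]
pump [559. -64. 125.] [np.float64(1.4966685727473152), np.float64(1.4966685727472455)]
dish rim [585. 589. 196.] [np.float64(47.76854593040946), np.float64(47.768545930409616)]
dish front [553. 499.  30.] [np.float64(47.56779939548164), np.float64(47.56779939548157)]
dishtop [544. 626. 130.] [np.float64(0.4731130445207898), np.float64(0.4731130445207343)]
```

```bash
python3 -m jog '[{"dx":3.7,"dy":-2.8,"rz":-3.5},{"dx":3.8,"dy":-2.6,"rz":-3.5},{"dx":4,"dy":-2.4,"rz":-3.5},{"dx":4.1,"dy":-2.1,"rz":-3.5},{"dx":4.2,"dy":-1.9,"rz":-3.5},{"dx":4.3,"dy":-1.6,"rz":-3.5},{"dx":4.4,"dy":-1.3,"rz":-3.5},{"dx":4.5,"dy":-1.1,"rz":-3.5},{"dx":4.6,"dy":-0.8,"rz":-3.5},{"dx":4.4,"dy":-1,"rz":-3.5},{"dx":4.2,"dy":-2,"rz":-3.5},{"dx":4.3,"dy":-1.7,"rz":-3.5}]' -1; python3 - <<'E'
from h import *
st(); plan([(500,100,290),(483.3,399.4,270)],16,-3.5)
E
```

```text
t 1.2 pos [ 146.1 -556.2  303.9] stand xy [-422.9 -715.9] xang 14.7 z [ 0. -0. -1.] F [ 0.4  0.2 -0.5] w 85.5
{"dx":4.5,"dy":-4.8,"dz":0.1,"rz":-3.5},{"dx":4.7,"dy":-4.5,"dz":0.1,"rz":-3.5},{"dx":5.0,"dy":-4.2,"dz":0.1,"rz":-3.5},{"dx":5.3,"dy":-3.9,"dz":0.1,"rz":-3.5},{"dx":5.5,"dy":-3.6,"dz":0.1,"rz":-3.5},{"dx":5.7,"dy":-3.2,"dz":0.1,"rz":-3.5},{"dx":5.9,"dy":-2.9,"dz":0.1,"rz":-3.5},{"dx":6.0,"dy":-2.5,"dz":0.1,"rz":-3.5},{"dx":6.2,"dy":-2.1,"dz":0.1,"rz":-3.5},{"dx":6.3,"dy":-1.7,"dz":0.1,"rz":-3.5},{"dx":6.4,"dy":-1.4,"dz":0.1,"rz":-3.5},{"dx":5.6,"dy":-2.9,"dz":0.3,"rz":-3.5},{"dx":5.2,"dy":-3.9,"dz":0.4,"rz":-3.5},{"dx":5.5,"dy":-3.6,"dz":0.4,"rz":-3.5},{"dx":5.7,"dy":-3.2,"dz":0.4,"rz":-3.5},{"dx":5.9,"dy":-2.9,"dz":0.4,"rz":-3.5},schema error: expected keys dx, dy, dz, rx, ry, rz
```

```bash
python3 -m jog '[{"dx":3.7,"dy":-2.8,"dz":0,"rx":0,"ry":0,"rz":-3.5},{"dx":3.8,"dy":-2.6,"dz":0,"rx":0,"ry":0,"rz":-3.5},{"dx":4,"dy":-2.4,"dz":0,"rx":0,"ry":0,"rz":-3.5},{"dx":4.1,"dy":-2.1,"dz":0,"rx":0,"ry":0,"rz":-3.5},{"dx":4.2,"dy":-1.9,"dz":0,"rx":0,"ry":0,"rz":-3.5},{"dx":4.3,"dy":-1.6,"dz":0,"rx":0,"ry":0,"rz":-3.5},{"dx":4.4,"dy":-1.3,"dz":0,"rx":0,"ry":0,"rz":-3.5},{"dx":4.5,"dy":-1.1,"dz":0,"rx":0,"ry":0,"rz":-3.5},{"dx":4.6,"dy":-0.8,"dz":0,"rx":0,"ry":0,"rz":-3.5},{"dx":4.4,"dy":-1,"dz":0,"rx":0,"ry":0,"rz":-3.5},{"dx":4.2,"dy":-2,"dz":0,"rx":0,"ry":0,"rz":-3.5},{"dx":4.3,"dy":-1.7,"dz":0,"rx":0,"ry":0,"rz":-3.5}]' -1; python3 - <<'E'
from h import *
st(); plan([(500,100,290),(483.3,399.4,270)],16,-3.5)
E
```

```text
time_s: 2.4
tool_pos: [451.8, -83.9, 303.5]
ee_rot: [[0.534, 0.846, 0.007], [0.846, -0.534, -0.007], [-0.002, 0.01, -1.0]]
wrist_force: [0.9, -1.0, -0.1]
gripper_width: 85.1
t 2.4 pos [451.8 -83.9 303.5] stand xy [ -75.4 -273.5] xang 57.7 z [ 0.007 -0.007 -1.   ] F [ 0.9 -1.  -0.1] w 85.1
{"dx":2.9,"dy":-0.9,"dz":0.2,"rz":-3.5},{"dx":3.0,"dy":-0.7,"dz":0.2,"rz":-3.5},{"dx":3.0,"dy":-0.6,"dz":0.2,"rz":-3.5},{"dx":3.0,"dy":-0.4,"dz":0.2,"rz":-3.5},{"dx":3.1,"dy":-0.2,"dz":0.2,"rz":-3.5},{"dx":3.1,"dy":-0.0,"dz":0.2,"rz":-3.5},{"dx":3.0,"dy":-0.6,"dz":0.2,"rz":-3.5},{"dx":3.0,"dy":-0.6,"dz":0.2,"rz":-3.5},{"dx":3.0,"dy":-0.4,"dz":0.2,"rz":-3.5},{"dx":3.1,"dy":-0.2,"dz":0.2,"rz":-3.5},{"dx":3.1,"dy":-0.0,"dz":0.2,"rz":-3.5},{"dx":3.1,"dy":0.2,"dz":0.2,"rz":-3.5},{"dx":3.0,"dy":0.3,"dz":0.2,"rz":-3.5},{"dx":3.0,"dy":0.5,"dz":0.2,"rz":-3.5},{"dx":3.0,"dy":0.7,"dz":0.2,"rz":-3.5},{"dx":2.9,"dy":0.9,"dz":0.2,"rz":-3.5},
```

```bash
python3 -m jog '[{"dx":3.8,"dy":-1.2,"dz":0.2,"rx":0,"ry":0,"rz":-3.2},{"dx":3.9,"dy":-0.9,"dz":0.2,"rx":0,"ry":0,"rz":-3.2},{"dx":4,"dy":-0.7,"dz":0.2,"rx":0,"ry":0,"rz":-3.2},{"dx":4,"dy":-0.5,"dz":0.2,"rx":0,"ry":0,"rz":-3.2},{"dx":4,"dy":-0.4,"dz":0.2,"rx":0,"ry":0,"rz":-3.2},{"dx":4,"dy":-0.8,"dz":0.2,"rx":0,"ry":0,"rz":-3.2},{"dx":4,"dy":-0.6,"dz":0.3,"rx":0,"ry":0,"rz":-3.2},{"dx":4,"dy":-0.3,"dz":0.3,"rx":0,"ry":0,"rz":-3.2},{"dx":4,"dy":0,"dz":0.3,"rx":0,"ry":0,"rz":-3.2},{"dx":4,"dy":0.3,"dz":0.3,"rx":0,"ry":0,"rz":-3.2},{"dx":4,"dy":0.5,"dz":0.3,"rx":0,"ry":0,"rz":-3.2},{"dx":3.9,"dy":0.6,"dz":0.3,"rx":0,"ry":0,"rz":-2.5}]' -1; python3 - <<'E'
from h import *
st(); plan([(483.2,401.5,230)],3,0)
E
```

```text
time_s: 3.6
tool_pos: [529.2, 412.7, 271.8]
ee_rot: [[-0.127, 0.992, 0.015], [0.992, 0.127, -0.007], [-0.009, 0.014, -1.0]]
wrist_force: [0.0, -0.3, -0.2]
gripper_width: 85.4
t 3.6 pos [529.2 412.7 271.8] stand xy [ 46.9 214.1] xang 97.3 z [ 0.015 -0.007 -1.   ] F [ 0.  -0.3 -0.2] w 85.4
{"dx":-0.2,"dy":-1.6,"dz":1.4,"rz":0},{"dx":-0.2,"dy":-1.6,"dz":1.4,"rz":0},{"dx":-0.2,"dy":-1.6,"dz":1.4,"rz":0},
```

```bash
python3 -m jog '[{"dx":-0.2,"dy":-1.6,"dz":1,"rx":0.9,"ry":0.5,"rz":2.1},{"dx":-0.2,"dy":-1.6,"dz":1,"rx":0,"ry":0,"rz":0},{"dx":-0.2,"dy":-1.6,"dz":1,"rx":0,"ry":0,"rz":0},{"dx":0,"dy":0,"dz":0.3,"rx":0,"ry":0,"rz":0}]' -1; python3 - <<'E'
from h import *
st()
a=shot('side')[100:260,220:400];b=shot('top')[170:270,220:400]
cv2.imwrite('pics/v5.png',np.vstack([cv2.resize(a,None,fx=3,fy=2.0*1.15,interpolation=2)[:, :540],cv2.resize(b,(540,230),interpolation=2)])[:,:,::-1])
s=readout.sense();R=s['ee_rot'];g=s['tool_pos']
print(proj('side',[g+R[:,2]*73,g+R[:,2]*60]),proj('top',[g+R[:,2]*73]))
E
```

```text
time_s: 4.0
tool_pos: [480.7, 408.7, 235.1]
ee_rot: [[-0.097, 0.995, -0.002], [0.995, 0.097, 0.002], [0.002, -0.002, -1.0]]
wrist_force: [0.4, 0.8, -0.5]
gripper_width: 85.3
t 4.0 pos [480.7 408.7 235.1] stand xy [ -1.8 214.4] xang 95.5 z [-0.002  0.002 -1.   ] F [ 0.4  0.8 -0.5] w 85.3
[[291.22127363 123.07348797]
 [290.9577426  117.05861802]] [[245.47498894 218.09621142]]
```

View pics/v5.png

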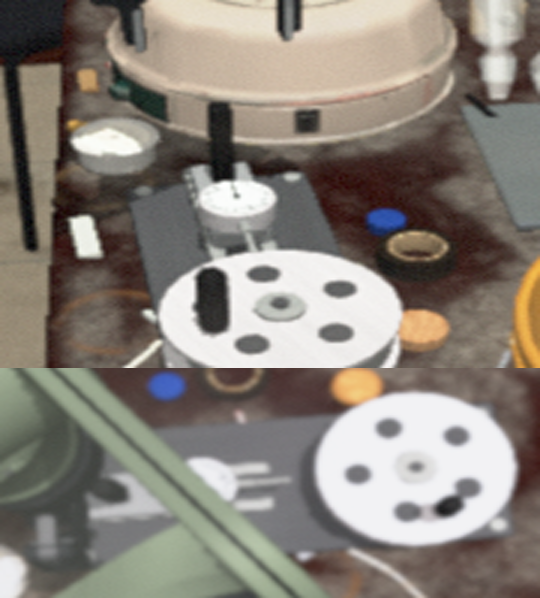

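```bash
python3 -m jog '[{"dx":-0.7,"dy":0.2,"dz":0.5,"rx":0,"ry":0,"rz":0.3},{"dx":0,"dy":0,"dz":1.5,"rx":0,"ry":0,"rz":0},{"dx":0,"dy":0,"dz":2,"rx":0,"ry":0,"rz":0},{"dx":0,"dy":0,"dz":2,"rx":0,"ry":0,"rz":0},{"dx":0,"dy":0,"dz":1.5,"rx":0,"ry":0,"rz":0},{"dx":0,"dy":0,"dz":0.5,"rx":0,"ry":0,"rz":0},{"dx":0,"dy":0,"dz":0,"rx":0,"ry":0,"rz":0}]' -1 30; python3 -c "from h import *; st()"
```

```text
time_s: 4.8
tool_pos: [495.1, 401.1, 157.1]
ee_rot: [[-0.084, 0.996, 0.013], [0.996, 0.084, 0.01], [0.009, 0.014, -1.0]]
wrist_force: [-0.2, -0.4, -0.2]
gripper_width: 85.5
t 4.8 pos [495.1 401.1 157.1] stand xy [ 11.9 205.6] xang 94.8 z [ 0.013  0.01  -1.   ] F [-0.2 -0.4 -0.2] w 85.5
```

```bash
python3 -m jog '[{"dx":0.1,"dy":-0.6,"dz":0.2,"rx":0.7,"ry":-0.6,"rz":0},{"dx":0,"dy":-0.3,"dz":0.1,"rx":0,"ry":0,"rz":0},{"dx":0,"dy":0,"dz":0,"rx":0,"ry":0,"rz":0},{"dx":0,"dy":0,"dz":0,"rx":0,"ry":0,"rz":0}]' -1 30; python3 -c "from h import *; st()"
```

```text
time_s: 5.2
tool_pos: [487.0, 401.9, 156.6]
ee_rot: [[-0.084, 0.996, 0.005], [0.997, 0.084, 0.001], [0.001, 0.005, -1.0]]
wrist_force: [0.3, 0.6, 0.1]
gripper_width: 85.2
t 5.2 pos [487.  401.9 156.6] stand xy [  3.9 207.1] xang 94.8 z [ 0.005  0.001 -1.   ] F [0.3 0.6 0.1] w 85.2
```

```bash
python3 -m jog '[{"dx":0,"dy":-0.4,"dz":0.3,"rx":0.3,"ry":0,"rz":-0.4},{"dx":0,"dy":0,"dz":0,"rx":0,"ry":0,"rz":0},{"dx":0,"dy":0,"dz":0,"rx":0,"ry":0,"rz":0}]' -1 30; python3 -c "from h import *; st()"; python3 -m jog '[{"dx":0,"dy":0,"dz":0,"rx":0,"ry":0,"rz":0},{"dx":0,"dy":0,"dz":0,"rx":0,"ry":0,"rz":0},{"dx":0,"dy":0,"dz":0,"rx":0,"ry":0,"rz":0},{"dx":0,"dy":0,"dz":0,"rx":0,"ry":0,"rz":0},{"dx":0,"dy":0,"dz":0,"rx":0,"ry":0,"rz":0},{"dx":0,"dy":0,"dz":0,"rx":0,"ry":0,"rz":0}]' 1 40;  python3 -c "from h import *; st()"
```

```text
time_s: 5.5
tool_pos: [482.7, 401.9, 154.2]
ee_rot: [[-0.092, 0.996, 0.0], [0.996, 0.092, 0.002], [0.002, 0.0, -1.0]]
wrist_force: [0.1, 0.5, 0.2]
gripper_width: 85.3
t 5.5 pos [482.7 401.9 154.2] stand xy [ -0.4 207.5] xang 95.3 z [ 0.     0.002 -1.   ] F [0.1 0.5 0.2] w 85.3
time_s: 6.1
tool_pos: [482.2, 401.8, 154.4]
ee_rot: [[-0.091, 0.996, -0.001], [0.996, 0.091, 0.001], [0.002, -0.001, -1.0]]
wrist_force: [0.6, -0.2, -1.0]
gripper_width: 15.4
t 6.1 pos [482.2 401.8 154.4] stand xy [ -0.9 207.5] xang 95.2 z [-0.001  0.001 -1.   ] F [ 0.6 -0.2 -1. ] w 15.4
```

```bash
python3 -m jog '[{"dx":-0.6,"dy":0,"dz":0,"rx":0,"ry":0,"rz":0},{"dx":-0.7,"dy":0,"dz":0,"rx":0,"ry":0,"rz":0},{"dx":-0.7,"dy":0,"dz":0,"rx":0,"ry":0,"rz":0},{"dx":-0.6,"dy":0,"dz":0,"rx":0,"ry":0,"rz":0},{"dx":-0.4,"dy":0,"dz":0,"rx":0,"ry":0,"rz":0},{"dx":0,"dy":0,"dz":0,"rx":0,"ry":0,"rz":0},{"dx":0,"dy":0,"dz":0,"rx":0,"ry":0,"rz":0}]'; python3 - <<'E'
from h import *
st()
a=shot('side')[120:260,250:370];b=shot('top')
cv2.imwrite('pics/side1.png',a[:,:,::-1]); cv2.imwrite('pics/v6.png',cv2.resize(a,None,fx=5,fy=4.2,interpolation=2)[:,:,::-1])
E
```

```text
time_s: 6.8
tool_pos: [484.0, 380.1, 154.3]
ee_rot: [[-0.091, 0.996, 0.0], [0.996, 0.091, 0.02], [0.02, 0.002, -1.0]]
wrist_force: [-0.5, 2.7, -0.4]
gripper_width: 15.4
t 6.8 pos [484.  380.1 154.3] stand xy [ -1.1 185.6] xang 95.2 z [ 0.    0.02 -1.  ] F [-0.5  2.7 -0.4] w 15.4
```

View pics/v6.png

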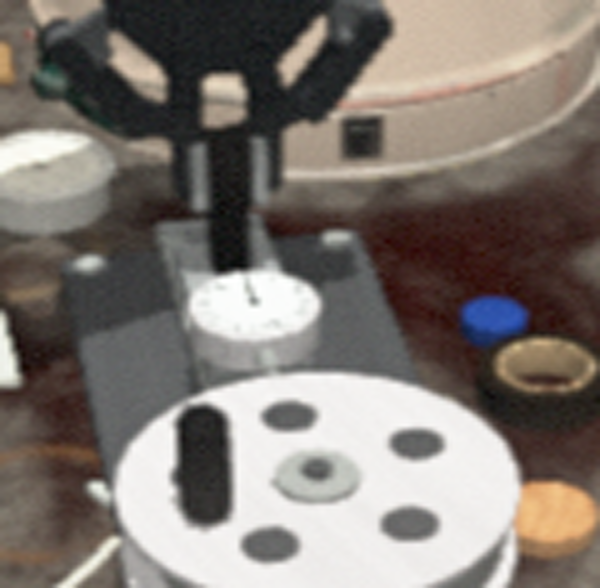

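```bash
python3 -m jog '[{"dx":-0.5,"dy":0,"dz":0,"rx":0,"ry":-0.5,"rz":0},{"dx":-0.5,"dy":0,"dz":0,"rx":0,"ry":-0.3,"rz":0},{"dx":-0.4,"dy":0,"dz":0,"rx":0,"ry":-0.3,"rz":0},{"dx":0,"dy":0,"dz":0,"rx":0,"ry":0,"rz":0},{"dx":0,"dy":0,"dz":0,"rx":0,"ry":0,"rz":0}]'; python3 - <<'E'
from h import *
st()
a=shot('side')[150:230,270:350];b=shot('top')
cv2.imwrite('pics/side2.png',a[:,:,::-1]); cv2.imwrite('pics/v7.png',cv2.resize(a,None,fx=6,fy=6,interpolation=2)[:,:,::-1])
E
```

```text
time_s: 7.4
tool_pos: [484.7, 371.7, 154.4]
ee_rot: [[-0.087, 0.996, 0.002], [0.996, 0.087, 0.014], [0.014, 0.003, -1.0]]
wrist_force: [0.8, -0.2, 0.1]
gripper_width: 15.4
t 7.4 pos [484.7 371.7 154.4] stand xy [ -1.2 177.2] xang 95.0 z [ 0.002  0.014 -1.   ] F [ 0.8 -0.2  0.1] w 15.4
```

View pics/v7.png

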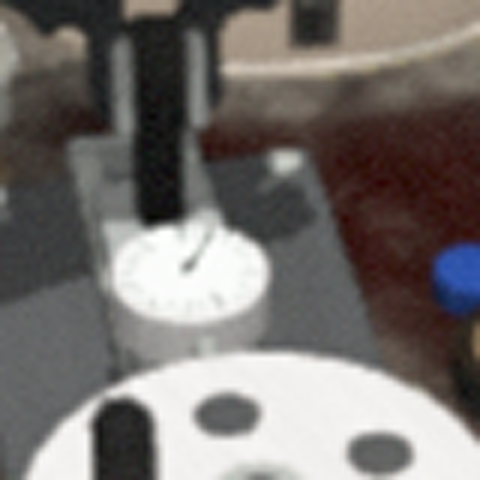

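```bash
python3 -m jog '[{"dx":-0.5,"dy":0,"dz":0,"rx":0,"ry":-0.5,"rz":0},{"dx":-0.5,"dy":0,"dz":0,"rx":0,"ry":-0.4,"rz":0},{"dx":-0.3,"dy":0,"dz":0,"rx":0,"ry":-0.3,"rz":0},{"dx":0,"dy":0,"dz":0,"rx":0,"ry":0,"rz":0},{"dx":0,"dy":0,"dz":0,"rx":0,"ry":0,"rz":0}]'; python3 - <<'E'
from h import *
st()
a=shot('side')[150:230,270:350];b=shot('top')
cv2.imwrite('pics/side3.png',a[:,:,::-1]); cv2.imwrite('pics/v8.png',cv2.resize(a,None,fx=6,fy=6,interpolation=2)[:,:,::-1])
E
```

```text
time_s: 8.0
tool_pos: [485.2, 365.6, 154.4]
ee_rot: [[-0.083, 0.997, 0.004], [0.996, 0.083, 0.01], [0.01, 0.005, -1.0]]
wrist_force: [0.2, 1.4, -0.3]
gripper_width: 15.3
t 8.0 pos [485.2 365.6 154.4] stand xy [ -1.2 171.1] xang 94.8 z [ 0.004  0.01  -1.   ] F [ 0.2  1.4 -0.3] w 15.3
```

View pics/v8.png

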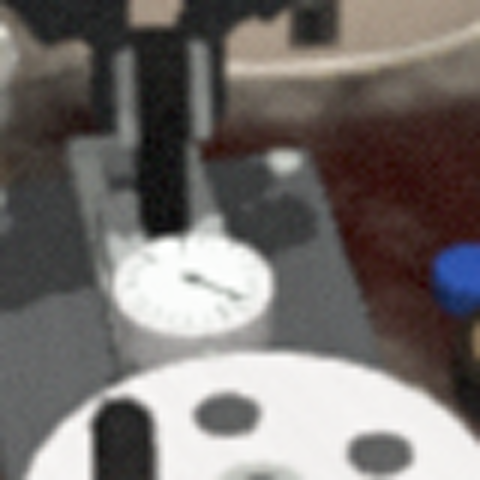

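```bash
python3 -m jog '[{"dx":0,"dy":0,"dz":0,"rx":0,"ry":0,"rz":0},{"dx":0,"dy":0,"dz":0,"rx":0,"ry":0,"rz":0},{"dx":0,"dy":0,"dz":0,"rx":0,"ry":0,"rz":0},{"dx":0,"dy":0,"dz":0,"rx":0,"ry":0,"rz":0},{"dx":0,"dy":0,"dz":-1,"rx":0,"ry":0,"rz":0},{"dx":0,"dy":0,"dz":-3,"rx":0,"ry":0,"rz":0},{"dx":0,"dy":0,"dz":-4,"rx":0,"ry":0,"rz":0},{"dx":-1,"dy":-0.3,"dz":-2,"rx":0,"ry":0,"rz":0},{"dx":-3,"dy":-0.6,"dz":0,"rx":0,"ry":0,"rz":0},{"dx":-4,"dy":-0.8,"dz":0,"rx":0,"ry":0,"rz":0},{"dx":-4,"dy":-0.8,"dz":0,"rx":0,"ry":0,"rz":0},{"dx":-4,"dy":-0.8,"dz":0,"rx":0,"ry":0,"rz":0}]' -1 40; cat >> h.py <<'E'
def dial(name,im,c,r0=4,r1=15,search=3):
    "pointer angle; refine face centre (stand coords c) by brightness of disc vs ring"
    g=cv2.GaussianBlur(im,(0,0),.5).mean(2).astype(np.float32); ph=np.arange(0,2*np.pi,np.pi/90)
    def samp(cx,cy,r,ph):
        R,PH=np.meshgrid(r,ph); sx=cx+R*np.sin(PH); sy=cy+R*np.cos(PH)
        P=np.stack([WX[0]+sx*SX[0]+sy*SY[0],WX[1]+sx*SX[1]+sy*SY[1],np.full_like(sx,66)],-1).reshape(-1,3)
        uv=proj(name,P).astype(np.float32); return cv2.remap(g,uv[:,0].reshape(R.shape),uv[:,1].reshape(R.shape),cv2.INTER_LINEAR)
    best=max(((np.median(samp(c[0]+i,c[1]+j,np.arange(20,24),ph[::3]))-np.median(samp(c[0]+i,c[1]+j,np.arange(26,29),ph[::3])) ,i,j) for i in np.arange(-search,search+.1) for j in np.arange(-search,search+.1)))
    m=samp(c[0]+best[1],c[1]+best[2],np.arange(r0,r1),ph).mean(1)
    s=m.max()-m; z=np.maximum(s-.5*s.max(),0)
    k=np.argmax(s); w=np.array([z[(k+d)%180] for d in range(-12,13)]); a=(ph[k]+(w*np.arange(-12,13)).sum()/w.sum()*np.pi/90)%(2*np.pi)
    return round(a,2),round(a/.28,2),np.round(best,1),round(float(s.max()/max(1e-6,np.median(s))),1)
E
python3 - <<'E'
from h import *
st()
for n in('side','top'):
    im=shot(n,n+'4.png'); print(n,dial(n,im,(0,111.6)))
    for l in ('crank_grip',): print([(round(d['score'],2),np.round(d['extent'],1)) for d in search_frame(l,n)[:2]])
a=cv2.imread('pics/side0.png')[:,:,::-1]; print('free side',dial('side',a,(0,148.5)),'top',dial('top',cv2.imread('pics/top0.png'),(0,148.5)))
E
```

```text
time_s: 9.3
tool_pos: [466.8, 201.1, 262.3]
ee_rot: [[-0.089, 0.996, 0.014], [0.996, 0.089, 0.012], [0.011, 0.015, -1.0]]
wrist_force: [0.2, -0.9, -0.1]
gripper_width: 85.4
t 9.3 pos [466.8 201.1 262.3] stand xy [-34.5   9. ] xang 95.1 z [ 0.014  0.012 -1.   ] F [ 0.2 -0.9 -0.1] w 85.4
side (np.float64(2.12), np.float64(7.57), array([87.2,  0. , -3. ]), 3.6)
[(0.7, array([291.7, 231. ,  13.6,  28.4]))]
top (np.float64(2.2), np.float64(7.84), array([86.5,  0. , -1. ]), 4.3)
[]
free side (np.float64(0.13), np.float64(0.45), array([80.1, -1. , -2. ]), 16.1) top (np.float64(6.22), np.float64(22.23), array([65.2,  0. , -1. ]), 21.1)
```

```bash
python3 -m jog '[{"dx":-1.2,"dy":-0.2,"dz":1,"rx":0.8,"ry":-0.6,"rz":0},{"dx":-1,"dy":-0.2,"dz":2,"rx":0,"ry":0,"rz":0},{"dx":-0.2,"dy":0,"dz":1.5,"rx":0,"ry":0,"rz":0},{"dx":0,"dy":0,"dz":0,"rx":0,"ry":0,"rz":0},{"dx":0,"dy":0,"dz":0,"rx":0,"ry":0,"rz":0}]' -1 40; python3 -c "from h import *; st()"
```

```text
time_s: 10.0
tool_pos: [466.8, 180.0, 214.8]
ee_rot: [[-0.093, 0.996, 0.0], [0.996, 0.093, -0.0], [-0.0, 0.0, -1.0]]
wrist_force: [-0.3, 0.2, 0.0]
gripper_width: 85.3
t 10.0 pos [466.8 180.  214.8] stand xy [-36.5 -12.1] xang 95.3 z [ 0. -0. -1.] F [-0.3  0.2  0. ] w 85.3
```

```bash
python3 -m jog '[{"dx":-0.4,"dy":-0.2,"dz":1,"rx":0,"ry":0,"rz":0},{"dx":0,"dy":0,"dz":2,"rx":0,"ry":0,"rz":0},{"dx":0,"dy":0,"dz":1.5,"rx":0,"ry":0,"rz":0},{"dx":0,"dy":0,"dz":0.7,"rx":0,"ry":0,"rz":0},{"dx":0,"dy":0,"dz":0,"rx":0,"ry":0,"rz":0},{"dx":0,"dy":0,"dz":0,"rx":0,"ry":0,"rz":0}]' -1 40; python3 -c "from h import *; st()"
```

```text
time_s: 10.6
tool_pos: [466.5, 177.1, 161.9]
ee_rot: [[-0.096, 0.995, 0.004], [0.995, 0.096, 0.001], [0.0, 0.004, -1.0]]
wrist_force: [-0.1, -0.5, 0.2]
gripper_width: 85.6
t 10.6 pos [466.5 177.1 161.9] stand xy [-37.  -14.9] xang 95.5 z [ 0.004  0.001 -1.   ] F [-0.1 -0.5  0.2] w 85.6
```

Centred well within the pads; close.

```bash
python3 -m jog '[{"dx":-0.1,"dy":-0.1,"dz":0.2,"rx":0,"ry":0,"rz":0},{"dx":0,"dy":0,"dz":0,"rx":0,"ry":0,"rz":0},{"dx":0,"dy":0,"dz":0,"rx":0,"ry":0,"rz":0},{"dx":0,"dy":0,"dz":0,"rx":0,"ry":0,"rz":0},{"dx":0,"dy":0,"dz":0,"rx":0,"ry":0,"rz":0},{"dx":0,"dy":0,"dz":0,"rx":0,"ry":0,"rz":0},{"dx":0,"dy":0,"dz":0,"rx":0,"ry":0,"rz":0}]' 1 40; python3 - <<'E'
from h import *
st()
im=shot('top','top5.png'); print(dial('top',im,(0,110.6)))
E
```

```text
time_s: 11.3
tool_pos: [464.0, 175.5, 162.0]
ee_rot: [[-0.097, 0.995, 0.002], [0.995, 0.097, 0.0], [0.0, 0.002, -1.0]]
wrist_force: [-0.1, -0.6, -1.9]
gripper_width: 16.4
t 11.3 pos [464.  175.5 162. ] stand xy [-39.7 -16.2] xang 95.5 z [ 0.002  0.    -1.   ] F [-0.1 -0.6 -1.9] w 16.4
(np.float64(2.25), np.float64(8.04), array([85.9,  0. ,  0. ]), 5.7)
```

```bash
cat >> h.py <<'E'
def crank(n,step):
    s=readout.sense(); d=s['tool_pos'][:2]-WX; p=np.array([d@SX,d@SY]); a=np.arctan2(-p[1],-p[0])
    R=s['ee_rot'][:2,:2]; print('r %.1f alpha %.3f'%(np.linalg.norm(p),a)); 
    tx=np.array([R[:,0]@SX,R[:,0]@SY]); ty=np.array([R[:,1]@SX,R[:,1]@SY])
    for i in range(n):
        a+=step; q=-42*np.array([np.cos(a),np.sin(a)]); m=(q-p)/10; p=q
        print('{"dx":%.1f,"dy":%.1f,"dz":0,"rx":0,"ry":0,"rz":0}'%(m@tx,m@ty),end=',')
    print()
def snap(fn):
    st(); im=shot('top',fn); print('DIAL',dial('top',im,(0,110.6)))
E
python3 -c "
from h import *
crank(6,.15)"
```

```text
r 42.8 alpha 0.389
{"dx":-0.5,"dy":0.4,"dz":0,"rx":0,"ry":0,"rz":0},{"dx":-0.5,"dy":0.4,"dz":0,"rx":0,"ry":0,"rz":0},{"dx":-0.5,"dy":0.4,"dz":0,"rx":0,"ry":0,"rz":0},{"dx":-0.4,"dy":0.5,"dz":0,"rx":0,"ry":0,"rz":0},{"dx":-0.3,"dy":0.5,"dz":0,"rx":0,"ry":0,"rz":0},{"dx":-0.2,"dy":0.6,"dz":0,"rx":0,"ry":0,"rz":0},
```

```bash
python3 -m jog '[{"dx":-0.5,"dy":0.3,"dz":0,"rx":0,"ry":0,"rz":0},{"dx":-0.5,"dy":0.4,"dz":0,"rx":0,"ry":0,"rz":0},{"dx":-0.5,"dy":0.4,"dz":0,"rx":0,"ry":0,"rz":0},{"dx":-0.4,"dy":0.5,"dz":0,"rx":0,"ry":0,"rz":0}]'; python3 -c "
from h import *
snap('t6.png');crank(7,.2)"
```

```text
time_s: 11.75
tool_pos: [478.4, 160.0, 161.9]
ee_rot: [[-0.094, 0.996, -0.008], [0.996, 0.094, 0.005], [0.006, -0.007, -1.0]]
wrist_force: [-5.9, 2.2, 3.3]
gripper_width: 16.9
t 11.75 pos [478.4 160.  161.9] stand xy [-26.8 -33. ] xang 95.4 z [-0.008  0.005 -1.   ] F [-5.9  2.2  3.3] w 16.9
DIAL (np.float64(4.47), np.float64(15.95), array([84.1,  1. ,  0. ]), 3.0)
r 42.4 alpha 0.921
{"dx":-0.4,"dy":0.7,"dz":0,"rx":0,"ry":0,"rz":0},{"dx":-0.3,"dy":0.8,"dz":0,"rx":0,"ry":0,"rz":0},{"dx":-0.1,"dy":0.8,"dz":0,"rx":0,"ry":0,"rz":0},{"dx":0.0,"dy":0.8,"dz":0,"rx":0,"ry":0,"rz":0},{"dx":0.2,"dy":0.8,"dz":0,"rx":0,"ry":0,"rz":0},{"dx":0.4,"dy":0.8,"dz":0,"rx":0,"ry":0,"rz":0},{"dx":0.5,"dy":0.7,"dz":0,"rx":0,"ry":0,"rz":0},
```

```bash
python3 - <<'E'
import cv2,numpy as np
a=[cv2.imread('pics/'+f)[180:270,240:400] for f in('top5.png','t6.png')]
cv2.imwrite('pics/v9.png',cv2.resize(np.vstack(a),None,fx=4,fy=3.2,interpolation=2))
E
```

```text
(no output)
```

View pics/v9.png

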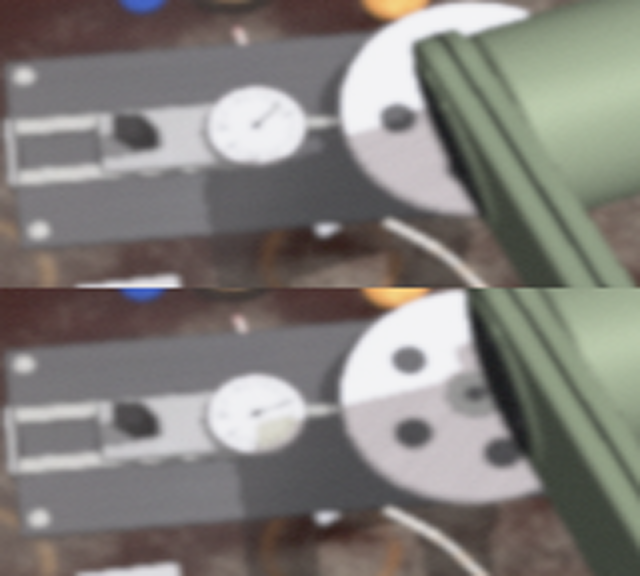

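```bash
python3 - <<'E'
s=open('h.py').read()
s=s.replace("s=m.max()-m; z=","mp=np.r_[m[-40:],m,m[:40]]; e=np.array([(mp[i+18:i+28].mean()+mp[i+53:i+63].mean())/2 for i in range(180)]); s=np.maximum(np.minimum(e-m,60),0); z=")
open('h.py','w').write(s)
E
python3 - <<'E'
from h import *
for f,c in(('top0',148.5),('top4',111),('top5',111),('t6',111)): print(f,dial('top',cv2.imread(f'pics/{f}.png'),(0,c)))
E
```

```text
top0 (np.float64(6.22), np.float64(22.22), array([65.2,  0. , -1. ]), 18856888.0)
top4 (np.float64(2.24), np.float64(7.99), array([85.7,  0. ,  0. ]), 13059525.0)
top5 (np.float64(2.22), np.float64(7.92), array([86.4,  0. , -1. ]), 14328903.0)
t6 (np.float64(4.45), np.float64(15.88), array([84.1,  0. ,  0. ]), 8491653.0)
```

```bash
sed -i 's|e=np.array(\[(mp\[i+18:i+28\].mean()+mp\[i+53:i+63\].mean())/2 for|e=np.array([min(mp[i+22:i+32].mean(),mp[i+49:i+59].mean()) for|; s|k=np.argmax(s);|k=np.argmax(s*((ph<4.1)\|(s.max()==0)));|; s|round(float(s.max()/max(1e-6,np.median(s))),1)|round(float(s[k]),1)|' h.py; python3 - <<'E'
from h import *
for f,c in(('top4',111),('top5',111),('t6',111)): print(f,dial('top',cv2.imread(f'pics/{f}.png'),(0,c)))
E
python3 -m jog '[{"dx":-0.4,"dy":0.7,"dz":0,"rx":0,"ry":0,"rz":0},{"dx":-0.3,"dy":0.8,"dz":0,"rx":0,"ry":0,"rz":0},{"dx":-0.1,"dy":0.8,"dz":0,"rx":0,"ry":0,"rz":0},{"dx":0,"dy":0.8,"dz":0,"rx":0,"ry":0,"rz":0}]'; python3 -c "
from h import *
snap('t7.png');crank(7,.2)"
```

```text
top4 (np.float64(2.23), np.float64(7.96), array([85.7,  0. ,  0. ]), 10.9)
top5 (np.float64(2.2), np.float64(7.87), array([86.4,  0. , -1. ]), 11.8)
t6 (np.float64(2.78), np.float64(9.94), array([84.1,  0. ,  0. ]), 6.1)
time_s: 12.2
tool_pos: [507.6, 153.3, 161.9]
ee_rot: [[-0.095, 0.995, -0.017], [0.995, 0.095, 0.003], [0.004, -0.016, -1.0]]
wrist_force: [-5.4, -0.3, 3.3]
gripper_width: 16.6
t 12.2 pos [507.6 153.3 161.9] stand xy [  1.7 -42.4] xang 95.5 z [-0.017  0.003 -1.   ] F [-5.4 -0.3  3.3] w 16.6
DIAL (np.float64(3.49), np.float64(12.46), array([86.3,  0. , -3. ]), 12.0)
r 42.4 alpha 1.662
{"dx":0.2,"dy":0.8,"dz":0,"rx":0,"ry":0,"rz":0},{"dx":0.3,"dy":0.8,"dz":0,"rx":0,"ry":0,"rz":0},{"dx":0.5,"dy":0.7,"dz":0,"rx":0,"ry":0,"rz":0},{"dx":0.6,"dy":0.6,"dz":0,"rx":0,"ry":0,"rz":0},{"dx":0.7,"dy":0.5,"dz":0,"rx":0,"ry":0,"rz":0},{"dx":0.8,"dy":0.3,"dz":0,"rx":0,"ry":0,"rz":0},{"dx":0.8,"dy":0.2,"dz":0,"rx":0,"ry":0,"rz":0},
```

```bash
python3 -m jog '[{"dx":0.2,"dy":0.8,"dz":0,"rx":-0.4,"ry":0,"rz":0},{"dx":0.3,"dy":0.8,"dz":0,"rx":-0.4,"ry":0,"rz":0},{"dx":0.5,"dy":0.7,"dz":0,"rx":-0.3,"ry":0,"rz":0},{"dx":0.6,"dy":0.6,"dz":0,"rx":0,"ry":0,"rz":0}]'; python3 -c "
from h import *
snap('t8.png');crank(7,.2)"
```

```text
time_s: 12.65
tool_pos: [534.3, 169.1, 161.9]
ee_rot: [[-0.096, 0.995, -0.003], [0.995, 0.096, -0.003], [-0.002, -0.003, -1.0]]
wrist_force: [-3.5, -5.2, 2.7]
gripper_width: 16.9
t 12.65 pos [534.3 169.1 161.9] stand xy [ 29.8 -29.1] xang 95.5 z [-0.003 -0.003 -1.   ] F [-3.5 -5.2  2.7] w 16.9
DIAL (np.float64(3.41), np.float64(12.2), array([72.8, -1. ,  1. ]), 18.3)
r 41.6 alpha 2.414
{"dx":0.7,"dy":0.5,"dz":0,"rx":0,"ry":0,"rz":0},{"dx":0.8,"dy":0.4,"dz":0,"rx":0,"ry":0,"rz":0},{"dx":0.8,"dy":0.2,"dz":0,"rx":0,"ry":0,"rz":0},{"dx":0.8,"dy":0.0,"dz":0,"rx":0,"ry":0,"rz":0},{"dx":0.8,"dy":-0.1,"dz":0,"rx":0,"ry":0,"rz":0},{"dx":0.8,"dy":-0.3,"dz":0,"rx":0,"ry":0,"rz":0},{"dx":0.7,"dy":-0.5,"dz":0,"rx":0,"ry":0,"rz":0},
```

```bash
python3 -m jog '[{"dx":0.7,"dy":0.5,"dz":0,"rx":0,"ry":0,"rz":0},{"dx":0.8,"dy":0.4,"dz":0,"rx":0,"ry":0,"rz":0},{"dx":0.8,"dy":0.2,"dz":0,"rx":0,"ry":0,"rz":0},{"dx":0.8,"dy":0,"dz":0,"rx":0,"ry":0,"rz":0}]'; python3 -c "
from h import *
snap('t9.png');crank(7,.2)"
```

```text
time_s: 13.1
tool_pos: [543.4, 199.9, 162.0]
ee_rot: [[-0.096, 0.995, -0.004], [0.995, 0.096, -0.008], [-0.007, -0.004, -1.0]]
wrist_force: [0.3, -5.2, 1.6]
gripper_width: 16.6
t 13.1 pos [543.4 199.9 162. ] stand xy [41.6  0.8] xang 95.5 z [-0.004 -0.008 -1.   ] F [ 0.3 -5.2  1.6] w 16.6
DIAL (np.float64(2.73), np.float64(9.77), array([66.9, -2. , -1. ]), 16.9)
r 41.6 alpha -3.081
{"dx":0.8,"dy":-0.1,"dz":0,"rx":0,"ry":0,"rz":0},{"dx":0.8,"dy":-0.3,"dz":0,"rx":0,"ry":0,"rz":0},{"dx":0.7,"dy":-0.4,"dz":0,"rx":0,"ry":0,"rz":0},{"dx":0.6,"dy":-0.6,"dz":0,"rx":0,"ry":0,"rz":0},{"dx":0.5,"dy":-0.7,"dz":0,"rx":0,"ry":0,"rz":0},{"dx":0.3,"dy":-0.8,"dz":0,"rx":0,"ry":0,"rz":0},{"dx":0.2,"dy":-0.8,"dz":0,"rx":0,"ry":0,"rz":0},
```

```bash
python3 -m jog '[{"dx":0.8,"dy":-0.1,"dz":0,"rx":0,"ry":0.3,"rz":0},{"dx":0.8,"dy":-0.3,"dz":0,"rx":0,"ry":0.2,"rz":0},{"dx":0.7,"dy":-0.4,"dz":0,"rx":0,"ry":0,"rz":0},{"dx":0.6,"dy":-0.6,"dz":0,"rx":0,"ry":0,"rz":0}]'; python3 -c "
from h import *
snap('t10.png');crank(7,.2)"
```

```text
time_s: 13.55
tool_pos: [528.3, 227.4, 162.0]
ee_rot: [[-0.098, 0.995, 0.001], [0.995, 0.098, -0.002], [-0.002, 0.001, -1.0]]
wrist_force: [3.3, -4.1, -0.9]
gripper_width: 16.9
t 13.55 pos [528.3 227.4 162. ] stand xy [29.1 29.6] xang 95.6 z [ 0.001 -0.002 -1.   ] F [ 3.3 -4.1 -0.9] w 16.9
DIAL (np.float64(2.3), np.float64(8.23), array([70.2,  3. , -1. ]), 15.6)
r 41.5 alpha -2.303
{"dx":0.5,"dy":-0.6,"dz":0,"rx":0,"ry":0,"rz":0},{"dx":0.4,"dy":-0.8,"dz":0,"rx":0,"ry":0,"rz":0},{"dx":0.2,"dy":-0.8,"dz":0,"rx":0,"ry":0,"rz":0},{"dx":0.0,"dy":-0.8,"dz":0,"rx":0,"ry":0,"rz":0},{"dx":-0.1,"dy":-0.8,"dz":0,"rx":0,"ry":0,"rz":0},{"dx":-0.3,"dy":-0.8,"dz":0,"rx":0,"ry":0,"rz":0},{"dx":-0.4,"dy":-0.7,"dz":0,"rx":0,"ry":0,"rz":0},
```

```bash
python3 -m jog '[{"dx":0.5,"dy":-0.6,"dz":0,"rx":0,"ry":0,"rz":0},{"dx":0.4,"dy":-0.8,"dz":0,"rx":0,"ry":0,"rz":0},{"dx":0.2,"dy":-0.8,"dz":0,"rx":0,"ry":0,"rz":0},{"dx":0,"dy":-0.8,"dz":0,"rx":0,"ry":0,"rz":0}]'; python3 -c "
from h import *
snap('t11.png');crank(7,.2)"
```

```text
time_s: 14.0
tool_pos: [498.4, 237.0, 162.0]
ee_rot: [[-0.099, 0.995, 0.007], [0.995, 0.099, 0.001], [-0.0, 0.007, -1.0]]
wrist_force: [4.5, 1.5, -3.2]
gripper_width: 16.5
t 14.0 pos [498.4 237.  162. ] stand xy [ 0.2 41.8] xang 95.7 z [ 0.007  0.001 -1.   ] F [ 4.5  1.5 -3.2] w 16.5
DIAL (np.float64(1.74), np.float64(6.21), array([49.9, -1. ,  2. ]), 15.4)
r 41.8 alpha -1.526
{"dx":-0.1,"dy":-0.8,"dz":0,"rx":0,"ry":0,"rz":0},{"dx":-0.3,"dy":-0.8,"dz":0,"rx":0,"ry":0,"rz":0},{"dx":-0.4,"dy":-0.7,"dz":0,"rx":0,"ry":0,"rz":0},{"dx":-0.6,"dy":-0.6,"dz":0,"rx":0,"ry":0,"rz":0},{"dx":-0.7,"dy":-0.5,"dz":0,"rx":0,"ry":0,"rz":0},{"dx":-0.8,"dy":-0.4,"dz":0,"rx":0,"ry":0,"rz":0},{"dx":-0.8,"dy":-0.2,"dz":0,"rx":0,"ry":0,"rz":0},
```

```bash
python3 -m jog '[{"dx":-0.1,"dy":-0.8,"dz":0,"rx":0.3,"ry":0,"rz":0.2},{"dx":-0.3,"dy":-0.8,"dz":0,"rx":0,"ry":0,"rz":0},{"dx":-0.4,"dy":-0.7,"dz":0,"rx":0,"ry":0,"rz":0},{"dx":-0.6,"dy":-0.6,"dz":0,"rx":0,"ry":0,"rz":0}]'; python3 -c "
from h import *
snap('t12.png');crank(7,.2)"
```

```text
time_s: 14.45
tool_pos: [469.3, 222.2, 162.0]
ee_rot: [[-0.094, 0.996, 0.004], [0.996, 0.094, 0.006], [0.006, 0.005, -1.0]]
wrist_force: [3.3, 4.4, -0.8]
gripper_width: 16.6
t 14.45 pos [469.3 222.2 162. ] stand xy [-30.1  29.8] xang 95.4 z [ 0.004  0.006 -1.   ] F [ 3.3  4.4 -0.8] w 16.6
DIAL (np.float64(1.56), np.float64(5.56), array([66.5,  2. ,  2. ]), 12.6)
r 42.5 alpha -0.728
{"dx":-0.7,"dy":-0.5,"dz":0,"rx":0,"ry":0,"rz":0},{"dx":-0.8,"dy":-0.4,"dz":0,"rx":0,"ry":0,"rz":0},{"dx":-0.8,"dy":-0.2,"dz":0,"rx":0,"ry":0,"rz":0},{"dx":-0.8,"dy":-0.0,"dz":0,"rx":0,"ry":0,"rz":0},{"dx":-0.8,"dy":0.1,"dz":0,"rx":0,"ry":0,"rz":0},{"dx":-0.8,"dy":0.3,"dz":0,"rx":0,"ry":0,"rz":0},{"dx":-0.7,"dy":0.5,"dz":0,"rx":0,"ry":0,"rz":0},
```

```bash
python3 -m jog '[{"dx":-0.7,"dy":-0.5,"dz":0,"rx":0,"ry":0,"rz":0},{"dx":-0.8,"dy":-0.4,"dz":0,"rx":0,"ry":0,"rz":0},{"dx":-0.8,"dy":-0.2,"dz":0,"rx":0,"ry":0,"rz":0},{"dx":-0.8,"dy":0,"dz":0,"rx":0,"ry":0,"rz":0}]'; python3 -c "
from h import *
snap('t13.png');crank(7,.2)"
```

```text
time_s: 14.9
tool_pos: [459.2, 190.0, 162.0]
ee_rot: [[-0.093, 0.996, 0.004], [0.996, 0.093, 0.01], [0.01, 0.005, -1.0]]
wrist_force: [2.9, 5.3, -2.0]
gripper_width: 17.2
t 14.9 pos [459.2 190.  162. ] stand xy [-43.1  -1.3] xang 95.3 z [ 0.004  0.01  -1.   ] F [ 2.9  5.3 -2. ] w 17.2
DIAL (np.float64(1.84), np.float64(6.56), array([84.5,  0. ,  0. ]), 10.4)
r 43.2 alpha 0.063
{"dx":-0.8,"dy":0.2,"dz":0,"rx":0,"ry":0,"rz":0},{"dx":-0.8,"dy":0.3,"dz":0,"rx":0,"ry":0,"rz":0},{"dx":-0.7,"dy":0.4,"dz":0,"rx":0,"ry":0,"rz":0},{"dx":-0.6,"dy":0.6,"dz":0,"rx":0,"ry":0,"rz":0},{"dx":-0.5,"dy":0.7,"dz":0,"rx":0,"ry":0,"rz":0},{"dx":-0.3,"dy":0.8,"dz":0,"rx":0,"ry":0,"rz":0},{"dx":-0.2,"dy":0.8,"dz":0,"rx":0,"ry":0,"rz":0},
```

```bash
python3 -m jog '[{"dx":-0.8,"dy":0.2,"dz":0,"rx":0,"ry":-0.3,"rz":0},{"dx":-0.8,"dy":0.3,"dz":0,"rx":0,"ry":-0.2,"rz":0},{"dx":-0.7,"dy":0.4,"dz":0,"rx":0,"ry":0,"rz":0},{"dx":-0.6,"dy":0.6,"dz":0,"rx":0,"ry":0,"rz":0}]'; python3 -c "
from h import *
snap('t14.png');crank(7,.2)
a=np.array([.389,.921,1.662,2.414,3.202,3.98,4.757,5.555,6.346]);m=np.array([7.87,9.94,12.46,12.2,9.77,8.23,6.21,5.56,6.56])
x,res,*_=np.linalg.lstsq(np.c_[np.ones(9),np.cos(a),np.sin(a)],m,rcond=None);print(x,np.hypot(*x[1:]),np.arctan2(x[2],x[1]))
print(m-np.c_[np.ones(9),np.cos(a),np.sin(a)]@x)"
```

```text
time_s: 15.35
tool_pos: [473.5, 163.3, 161.9]
ee_rot: [[-0.089, 0.996, -0.003], [0.996, 0.089, 0.007], [0.007, -0.003, -1.0]]
wrist_force: [-3.1, 4.3, 1.9]
gripper_width: 16.6
t 15.35 pos [473.5 163.3 161.9] stand xy [-31.3 -29.3] xang 95.1 z [-0.003  0.007 -1.   ] F [-3.1  4.3  1.9] w 16.6
DIAL (np.float64(2.73), np.float64(9.74), array([85.1,  1. ,  0. ]), 16.0)
r 42.8 alpha 0.790
{"dx":-0.5,"dy":0.7,"dz":0,"rx":0,"ry":0,"rz":0},{"dx":-0.4,"dy":0.7,"dz":0,"rx":0,"ry":0,"rz":0},{"dx":-0.2,"dy":0.8,"dz":0,"rx":0,"ry":0,"rz":0},{"dx":-0.1,"dy":0.8,"dz":0,"rx":0,"ry":0,"rz":0},{"dx":0.1,"dy":0.8,"dz":0,"rx":0,"ry":0,"rz":0},{"dx":0.3,"dy":0.8,"dz":0,"rx":0,"ry":0,"rz":0},{"dx":0.4,"dy":0.7,"dz":0,"rx":0,"ry":0,"rz":0},
[ 8.79484552 -1.94774702  2.86309223] 3.46280458556614 2.16817460644368
[-0.20848289  0.04397447  0.63656625  0.04645292 -0.79619327  0.26173311
  0.36226037  0.12435489 -0.47066584]
```

```bash
python3 -m jog '[{"dx":-0.5,"dy":0.7,"dz":0,"rx":0,"ry":0,"rz":0},{"dx":-0.4,"dy":0.7,"dz":0,"rx":0,"ry":0,"rz":0},{"dx":-0.2,"dy":0.8,"dz":0,"rx":0,"ry":0,"rz":0}]'; python3 -c "
from h import *
snap('t15.png');crank(5,.2)"
```

```text
time_s: 15.7
tool_pos: [492.8, 153.8, 161.9]
ee_rot: [[-0.087, 0.996, -0.014], [0.996, 0.087, 0.007], [0.008, -0.013, -1.0]]
wrist_force: [-6.2, -0.3, 5.4]
gripper_width: 16.3
t 15.7 pos [492.8 153.8 161.9] stand xy [-12.9 -40.5] xang 95.0 z [-0.014  0.007 -1.   ] F [-6.2 -0.3  5.4] w 16.3
DIAL (np.float64(2.87), np.float64(10.25), array([90.2, -2. , -3. ]), 16.1)
r 42.5 alpha 1.306
{"dx":-0.1,"dy":0.8,"dz":0,"rx":0,"ry":0,"rz":0},{"dx":0.0,"dy":0.8,"dz":0,"rx":0,"ry":0,"rz":0},{"dx":0.2,"dy":0.8,"dz":0,"rx":0,"ry":0,"rz":0},{"dx":0.4,"dy":0.8,"dz":0,"rx":0,"ry":0,"rz":0},{"dx":0.5,"dy":0.7,"dz":0,"rx":0,"ry":0,"rz":0},
```

```bash
python3 -m jog '[{"dx":-0.1,"dy":0.8,"dz":0,"rx":-0.4,"ry":0,"rz":0},{"dx":0,"dy":0.8,"dz":0,"rx":-0.4,"ry":0,"rz":0},{"dx":0.2,"dy":0.7,"dz":0,"rx":0,"ry":0,"rz":0},{"dx":0,"dy":0,"dz":0,"rx":0,"ry":0,"rz":0}]'; python3 -c "
from h import *
snap('t16.png');crank(3,.1)
a=[.389,.921,1.662,2.414,3.202,3.98,4.757,5.555,6.346,7.073,7.589]
for c in((0,110.6),(-.5,109.6),(0,109.6),(.5,110.6)):
  m=np.array([dial('top',cv2.imread('pics/'+('top5' if i==5 else 't%d'%i)+'.png'),c,search=0)[1] for i in range(5,16)])
  A=np.c_[np.ones(11),np.cos(a),np.sin(a)]; x=np.linalg.lstsq(A,m,rcond=None)[0];print(c,m,x,'amp',np.hypot(*x[1:]),'peak',np.arctan2(x[2],x[1]),'res',np.std(m-A@x))
"
```

```text
time_s: 16.15
tool_pos: [513.5, 154.6, 162.0]
ee_rot: [[-0.088, 0.996, -0.007], [0.996, 0.088, 0.003], [0.003, -0.007, -1.0]]
wrist_force: [4.0, 3.8, -3.8]
gripper_width: 17.0
t 16.15 pos [513.5 154.6 162. ] stand xy [  7.8 -41.6] xang 95.1 z [-0.007  0.003 -1.   ] F [ 4.   3.8 -3.8] w 17.0
DIAL (np.float64(3.4), np.float64(12.14), array([86.4, -1. ,  0. ]), 17.8)
r 42.3 alpha 1.753
{"dx":0.1,"dy":0.4,"dz":0,"rx":0,"ry":0,"rz":0},{"dx":0.1,"dy":0.4,"dz":0,"rx":0,"ry":0,"rz":0},{"dx":0.2,"dy":0.4,"dz":0,"rx":0,"ry":0,"rz":0},
(0, 110.6) [ 8.03  9.9  12.14 12.7  10.63  7.73  5.4   4.7   6.56  9.41 11.24] [ 8.68328272 -2.26120578  3.30007372] amp 4.000442244837678 peak 2.1715192165653683 res 0.09475233924377481
(-0.5, 109.6) [ 7.6   9.64 12.05 12.64 10.33  7.29  9.9   4.24  6.11  9.13 11.  ] [ 9.01225225 -2.31920757  2.33835385] amp 3.293421086120114 peak 2.3520837179612006 res 1.2591543883049794
(0, 109.6) [ 7.76  9.8  12.24 12.82 10.53  7.43  9.9   4.26  6.21  9.28 11.19] [ 9.14000148 -2.3644345   2.41683656] amp 3.381072234892712 peak 2.3452350681013963 res 1.2410889639323823
(0.5, 110.6) [ 8.18 10.06 12.32 12.9  10.82  7.87  5.43  4.7   6.66  9.57 11.42] [ 8.81226613 -2.31042338  3.37548401] amp 4.090470443207343 peak 2.1710244323915564 res 0.10185926961116767
```

```bash
python3 -m jog '[{"dx":0.2,"dy":0.5,"dz":0,"rx":0,"ry":0,"rz":0},{"dx":0.3,"dy":0.5,"dz":0,"rx":0,"ry":0,"rz":0},{"dx":0.2,"dy":0.3,"dz":0,"rx":0,"ry":0,"rz":0},{"dx":0,"dy":0,"dz":0,"rx":0,"ry":0,"rz":0},{"dx":0,"dy":0,"dz":0,"rx":0,"ry":0,"rz":0}]'; python3 -c "
from h import *
st();im=shot('top','t17.png');print(dial('top',im,(0,110.6),search=0));crank(3,.1)
"
```

```text
time_s: 16.7
tool_pos: [523.4, 159.2, 162.0]
ee_rot: [[-0.09, 0.996, -0.013], [0.996, 0.09, -0.006], [-0.004, -0.014, -1.0]]
wrist_force: [-0.5, -0.1, -0.3]
gripper_width: 16.8
t 16.7 pos [523.4 159.2 162. ] stand xy [ 18.  -37.9] xang 95.2 z [-0.013 -0.006 -1.   ] F [-0.5 -0.1 -0.3] w 16.8
(np.float64(3.58), np.float64(12.8), array([70.4,  0. ,  0. ]), 18.1)
r 41.9 alpha 2.013
{"dx":0.2,"dy":0.4,"dz":0,"rx":0,"ry":0,"rz":0},{"dx":0.2,"dy":0.3,"dz":0,"rx":0,"ry":0,"rz":0},{"dx":0.3,"dy":0.3,"dz":0,"rx":0,"ry":0,"rz":0},
```

```bash
python3 -m jog '[{"dx":0.3,"dy":0.4,"dz":0,"rx":-0.4,"ry":0.2,"rz":0},{"dx":0.3,"dy":0.3,"dz":0,"rx":-0.3,"ry":0.1,"rz":0},{"dx":0,"dy":0,"dz":0,"rx":0,"ry":0,"rz":0},{"dx":0,"dy":0,"dz":0,"rx":0,"ry":0,"rz":0}]'; python3 -c "
from h import *
st();im=shot('top','t18.png');print(dial('top',im,(0,110.6),search=0));crank(3,.1)
"
```

```text
time_s: 17.15
tool_pos: [528.9, 163.6, 161.9]
ee_rot: [[-0.092, 0.996, -0.004], [0.996, 0.092, -0.005], [-0.004, -0.005, -1.0]]
wrist_force: [-0.5, -0.9, -0.3]
gripper_width: 16.7
t 17.15 pos [528.9 163.6 161.9] stand xy [ 23.9 -34. ] xang 95.3 z [-0.004 -0.005 -1.   ] F [-0.5 -0.9 -0.3] w 16.7
(np.float64(3.6), np.float64(12.84), array([71.4,  0. ,  0. ]), 16.6)
r 41.6 alpha 2.183
{"dx":0.2,"dy":0.4,"dz":0,"rx":0,"ry":0,"rz":0},{"dx":0.3,"dy":0.3,"dz":0,"rx":0,"ry":0,"rz":0},{"dx":0.3,"dy":0.3,"dz":0,"rx":0,"ry":0,"rz":0},
```

```bash
python3 -m jog '[{"dx":0,"dy":0,"dz":0,"rx":0,"ry":0,"rz":0},{"dx":0,"dy":0,"dz":0,"rx":0,"ry":0,"rz":0},{"dx":0,"dy":0,"dz":0,"rx":0,"ry":0,"rz":0},{"dx":0,"dy":0,"dz":0,"rx":0,"ry":0,"rz":0},{"dx":0,"dy":0,"dz":-1,"rx":0,"ry":0,"rz":0},{"dx":0,"dy":0,"dz":-3,"rx":0,"ry":0,"rz":0},{"dx":0,"dy":0,"dz":-4,"rx":0,"ry":0,"rz":0},{"dx":0,"dy":-1,"dz":-4,"rx":0,"ry":0,"rz":0},{"dx":-2,"dy":-2,"dz":-2,"rx":0,"ry":0,"rz":0},{"dx":-4,"dy":-1,"dz":0,"rx":0,"ry":0,"rz":0},{"dx":-4,"dy":0,"dz":0,"rx":0,"ry":0,"rz":0},{"dx":-4,"dy":0,"dz":0,"rx":0,"ry":0,"rz":0}]' -1; python3 -m jog '[{"dx":-4,"dy":0,"dz":0,"rx":0,"ry":0,"rz":0},{"dx":-3,"dy":0,"dz":0,"rx":0,"ry":0,"rz":0},{"dx":0,"dy":0,"dz":0,"rx":0,"ry":0,"rz":0},{"dx":0,"dy":0,"dz":0,"rx":0,"ry":0,"rz":0},{"dx":0,"dy":0,"dz":0,"rx":0,"ry":0,"rz":0}]'; python3 - <<'E'
from h import *
st();im=shot('top','t19.png');print(dial('top',im,(0,110.6),search=0)); s=shot('side','s19.png'); print(dial('side',s,(0,108.6),search=0))
cv2.imwrite('pics/v10.png',np.vstack([cv2.resize(s[150:290,230:400],(720,330),interpolation=2),cv2.resize(im[160:270,220:420],(720,260),interpolation=2)])[:,:,::-1])
E
```

```text
time_s: 18.4
tool_pos: [500.7, 22.0, 314.1]
ee_rot: [[-0.101, 0.995, -0.004], [0.995, 0.101, -0.004], [-0.003, -0.004, -1.0]]
wrist_force: [0.8, 0.6, 0.9]
gripper_width: 85.4
time_s: 18.9
tool_pos: [507.1, -53.9, 318.8]
ee_rot: [[-0.095, 0.995, 0.002], [0.995, 0.095, -0.005], [-0.005, 0.001, -1.0]]
wrist_force: [0.5, 0.6, -0.3]
gripper_width: 85.5
t 18.9 pos [507.1 -53.9 318.8] stand xy [ -17.6 -248.6] xang 95.5 z [ 0.002 -0.005 -1.   ] F [ 0.5  0.6 -0.3] w 85.5
(np.float64(3.6), np.float64(12.87), array([79.4,  0. ,  0. ]), 10.0)
(np.float64(6.27), np.float64(22.4), array([-0.1,  0. ,  0. ]), 4.1)
```

View pics/v10.png

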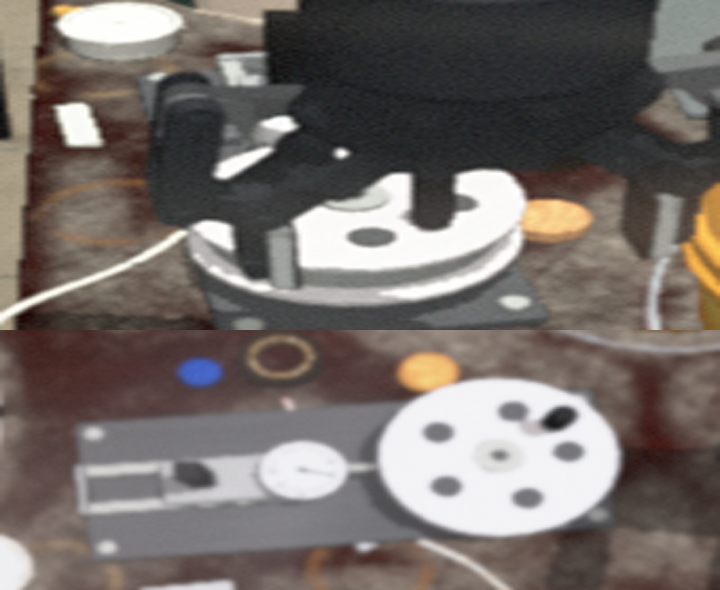

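The hand is clear of everything. In the top view the pointer still shows about 12.9 mm, the highest reading of the turn. The knob is where I left it and the bystanders haven't moved. Handing in.

```bash
python3 -c "
from h import *
print(manip.finish_job()); st()"
```

```text
the job is handed in; nothing more can be done
None
the job is handed in; nothing more can be done
```

The job is handed in, at about 19 s of the 64 s allowed. The hand-in gives no verdict, so success is judged only from my own checks below.

- **Slide:** I gripped the post and moved the indicator up until the dial read about 7.6–8 mm, with the side and top cameras agreeing.
- **Crank:** I turned the wheel counter-clockwise from about 0.39 rad to about 8.47 rad, more than one full turn. The dial stayed between about 5 and 13 mm throughout, so the plunger never left the rim or came near its stop.
- **High spot:** A sine fit to 11 dial readings put it at a wheel angle of 2.17 rad, fitting to about 0.1 mm. I stopped the wheel at about 2.18 rad (plus one turn) and let go.

**Last check:** after the hand withdrew, the top camera still read 3.60 rad (about 12.9 mm), the highest reading of the run. The gripper was well clear, the wrist force was near zero, and the bystanders looked untouched.

**Checks that failed or disagreed:**
- The final side-camera reading was useless because the gripper blocked its view.
- One early reading was wrong because a shadow fell on the dial; I corrected the reading method.
- The fitted swing was 4.0 mm instead of the stated 3.5 mm. A small error in the dial centre would explain this, and it should barely shift the peak angle.

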